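# Fit the filter cell on the light stand and hold it home

## Task

Fit the knurled filter cell onto the tube of the light stand: pick it up, lower it over the tube so that it sits on the tube's three pins, and turn it until its hidden keyways drop over the pins. Then push it fully home against the spring, down onto the stand's shoulder, and finish while still holding it pushed home, so that a colleague can put in the locking screw. Leave everything else on the bench where it is.

Things in the scene. Friction and masses are not known exactly. Their poses are not given: they have to be found in the camera images.
- collar_center (a point): centre (20 mm above the underside) of the filter cell: a loose steel collar, upright ribs (knurling) all round, 55 mm across, 40 mm tall, 0.10 to 0.16 kg, a glass set 4 mm below its top rim, open underneath. It starts standing on the bench, glass up; z is its axis, up. Turn it as you like: x and y mean nothing for the job.
- collar_mouth (a point): centre of the cell's underside. The bore is 48 mm wide for the lowest 4 mm, then 38 mm up to 34 mm. The 38 mm bore is cut by three straight upright keyways, 12 mm wide, 120 degrees apart, over its whole height; they are hidden inside and their directions are not told.
- stand_shoulder (a point): centre of the round shoulder (60 mm across, 55 mm above the bench) of the fixed grey light stand, base 130x100 mm and 23 mm tall; z up, on the tube's axis. The cell is home when its underside rests on this shoulder, its centre 20 mm above this point. It must be held there: let go, the spring ring lifts it 6 mm.
- pin_tops (a point): on the tube's axis, level with the tops of its three round steel pins (6 mm thick, 120 degrees apart, reaching 22 mm from the axis), 19 mm above the shoulder. Their directions vary and are not told. Out of line, the cell stands on them, underside 15 mm above the shoulder; turning it 120 degrees either way is sure to pass the fit, which has about 8 degrees of play either way.
- tube_top (a point): centre of the tube's top, 30 mm above the shoulder. The tube is 34 mm across; its top 6 mm taper to 25 mm.
- spring_ring (a joint): travel of the steel spring ring round the foot of the tube, under the pins: 0 free, 0.006 m with the cell home. In line with the pins, the cell drops 9 mm from the pins to this ring; the ring pushes up with 2 N at 0 and 7 N at 0.006 m.
- dropper: bystander, not to be disturbed: small dropper bottle, 34 mm across, 78 mm tall; origin at the centre of its underside
- petri: bystander, not to be disturbed: flat covered dish, 65 mm across, 14 mm tall; origin at the centre of its underside
- spare_lid: bystander, not to be disturbed: empty ribbed screw lid of a jar, 64 mm across, 18 mm tall; origin at the centre of its underside
- tube_block: bystander, not to be disturbed: wooden block with stoppered tubes, 36x95 mm, 95 mm tall; origin at the centre of its underside
- timer: bystander, not to be disturbed: bench timer with a dial, 51x67 mm, 66 mm tall; origin at the centre of its underside
- jar: bystander, not to be disturbed: specimen jar with screw lid, 73 mm across, 123 mm tall; origin at the centre of its underside
- loupe: bystander, not to be disturbed: hand lens lying flat, 125 mm long, 14 mm high; origin at the centre of its underside

How it is judged:
By the outcome, as a careful person would: the job done as asked, in the order asked, and still so for the second after the job is handed in, while the arm keeps its last pose, push and grip.
It also fails if it takes over 45 s, if anything falls off the work surface, if the arm or the gripper's body presses on something with over 40 N, if the wrist force passes 120 N, or if a joint passes its speed limit or range.

## Robot

A 7-joint arm with a two-finger parallel gripper is mounted at the origin on the work surface; the furniture and walls round the work are solid. World frame = base frame: x ahead of the robot, y to its left, z up, the work surface at z = 0. Lengths are in m, angles in rad, forces in N, time in s.
With the tool pointing down it reaches from about 0.35 to 0.9 m from the base axis. Payload 8.1 kg.
Tool frame: the origin (TCP) lies midway between the tips of the shut fingers; the grasp point (between the pads) lies 19 mm behind it (arm.pinch_z is the distance from the TCP to the grasp point, in m); z points along the fingers, y is the direction in which the jaws open and shut (so a half turn about z gives the same grasp; the last joint's range is limited). The gripper opens to 92 mm and grips with 3 to 60 N. Pads are 19 mm wide; open, the fingers measure 130 mm over their backs; the gripper's body (75 mm by 190 mm) begins 47 mm behind the grasp point.
Start: joints at [-1.218, 0.434, 0.025, 1.573, -0.012, 1.134, -0.075], TCP at [0.275, 0.561, 0.227] pointing down, gripper open.
Joint ranges: [-2.62, 2.62], [-0.44, 2.09], [-1.27, 1.32], [0.08, 2.57], [-1.32, 4.46], [0.12, 2], [-2.74, 2.74]. Speed limits (rad/s): [2.22, 2.22, 3.01, 3.01, 3.14, 3.14, 3.14].

## Interface

Orientations are given as a rotation vector (axis times angle).
In Python, from cell import arm, eyes gives the robot as it stands.
- The arm moves only by the tool apply_moves, never from a script. Its argument "targets" is one flat list of numbers, 5 for each row, row after row: the closure, from 0 (fully open) to 1 (shut), then the shift along the tool's x, y, z each as a share of 40 cm, from -1 to 1, then the turn about the tool's z as a share of pi/2 rad, from -1 to 1. A call has 1 to 20 rows; each row shifts and turns the commanded pose from where the row before left it, along the tool's axes as they then stand; what a row does not reach is not made up. A row lasts 1/8 s, in which the tool goes at most 62.5 mm and 10.7 degrees, less where a joint would pass 70% of its speed; a pose out of reach is approached as far as the arm can. A call with a number of a shift or a turn outside -1 to 1 is refused whole. A call with a gripper value outside its range is refused whole. The fingers move at their own pace and stop on an object; "grip_force" is the grip in N (left out, the last holds). Time passes only in rows, so rows that do not move let the fingers close. It gives the time, the measured TCP pose, the force and the opening at its end, in the units of the state.
- arm.observe(): the state, without advancing time (a new reading comes with each control period).
- eyes.get_image(name): name is "side" or "top" or "wrist"; returns the picture (400x640x3 uint8, red, green, blue); there is no depth.
- eyes.camera_params(name): a dict with "camera_matrix" (3x3 intrinsics, pixels), "xyz" and "attitude" of the camera in the world; the wrist camera has in their place "hand_eye" (4x4, takes a point from camera to tool coordinates, whose origin is the TCP and whose axes are the flange's). Camera axes: x right, y down, z forward; pixel columns grow to the right and rows downward; lengths in m; the calibration is good to about 2 mm. A picture is of the moment at which its call begins: read the wrist's pose just before it. camera_params takes no time and is no camera call.
- arm.sign_off(): hands the job in, once; it reports no verdict.
The state is a dict: "clock": time; "joints": joint angles; "dq": joint speeds; "joint_efforts": joint torques, N m; "position": TCP position; "ee_rot": TCP orientation; "force": force on the tool from outside, world axes, zero at the start; "ft_torque": the same for the moment, N m; "width": opening from 0.0 (shut) to 1.0 (fully open).
Only numpy, scipy, OpenCV 4.12 (cv2) and the standard library are available. Lean on these libraries where they do the work, as an engineer would, in place of code of your own. Each camera call takes 0.05 s, during which the arm holds its last target.

## Working session

There is one attempt and no reset: what is moved stays moved. The work goes in short steps, Python scripts to look and compute and a tool call to move; the robot and the scene stay as the last step left them, time stands still between calls to the robot, and variables do not carry over. Pictures are saved under pics/ and viewed, and the job is handed in when it is done.

Besides the shell and the picture viewer there is one more tool, called after "Request:" as name(argument=value, ...), one argument or row to a line, values as JSON. apply_moves: Moves the arm, as the interface text tells. Its arguments: {"type":"object","properties":{"targets":{"type":"array"},"grip_force":{"type":"number"}},"required":["targets"]}

```bash
ls; mkdir -p pics
python3 - <<'E'
from cell import arm, eyes
import cv2
print(arm.observe()); print(arm.pinch_z)
for n in ["side","top","wrist"]:
    im=eyes.get_image(n); cv2.imwrite(f"pics/{n}0.png",im[:,:,::-1]); print(n,eyes.camera_params(n))
E
```

```text
pics
{'clock': 0.0, 'joints': array([-1.21760861,  0.4352406 ,  0.02497125,  1.57408516, -0.01158726,
        1.13398918, -0.07510354]), 'dq': array([ 0.00064916,  0.0011545 , -0.00024087,  0.00049008, -0.00012643,
        0.00116232, -0.00071753]), 'joint_efforts': array([-6.25021221e-04, -6.67867827e+01,  9.84555557e-01, -3.14443946e+01,
       -6.05618348e-02,  4.30608855e-02,  1.49173675e-04]), 'position': array([0.27493835, 0.56071801, 0.22593863]), 'ee_rot': array([-7.09823544e-01, -3.06014136e+00,  2.45693101e-03]), 'force': array([-0.37843141, -0.57129703, -0.41971642]), 'ft_torque': array([-0.01414982, -0.04763908,  0.03088231]), 'width': 1.0040869741156506}
0.0188
side {'camera_matrix': array([[422.52696986,   0.        , 318.95600236],
       [  0.        , 422.52696986, 202.17478215],
       [  0.        ,   0.        ,   1.        ]]), 'xyz': array([ 0.54254559, -0.88268115,  0.47723788]), 'attitude': array([-1.96474602,  0.00278035, -0.01219813])}
top {'camera_matrix': array([[385.93279976,   0.        , 320.91769195],
       [  0.        , 385.93279976, 207.84994721],
       [  0.        ,   0.        ,   1.        ]]), 'xyz': array([0.44344489, 0.0644733 , 0.97140299]), 'attitude': array([-2.16718476,  2.14969988, -0.14291805])}
wrist {'camera_matrix': array([[348.99810852,   0.        , 317.87771536],
       [  0.        , 348.99810852, 205.68276609],
       [  0.        ,   0.        ,   1.        ]]), 'hand_eye': array([[-3.95726708e-04, -9.63648198e-01, -2.67174089e-01,
         7.23905943e-02],
       [ 9.99999158e-01, -7.11595035e-04,  1.08543796e-03,
         2.51762754e-04],
       [-1.23610009e-03, -2.67173434e-01,  9.63647668e-01,
        -1.59352944e-01],
       [ 0.00000000e+00,  0.00000000e+00,  0.00000000e+00,
         1.00000000e+00]])}
```

View pics/top0.png

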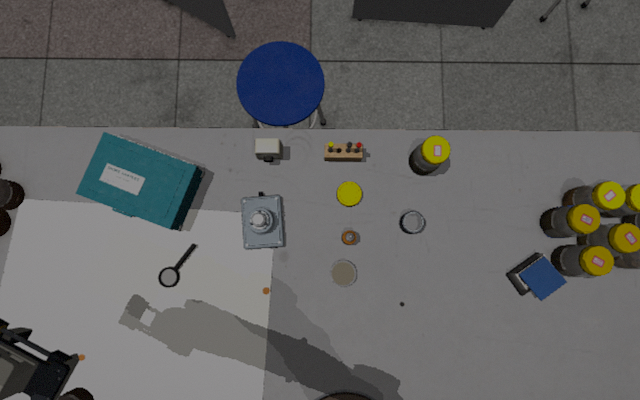

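View pics/side0.png

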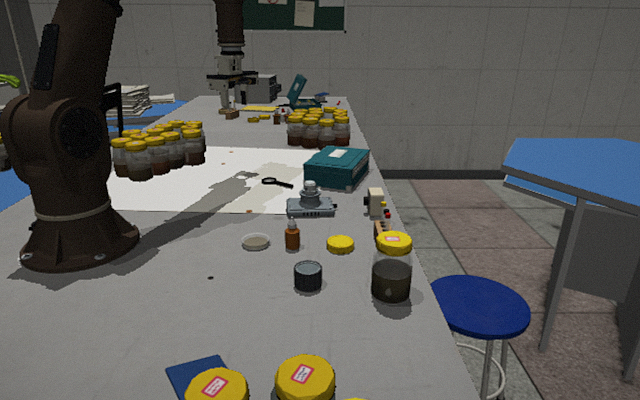

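View pics/wrist0.png

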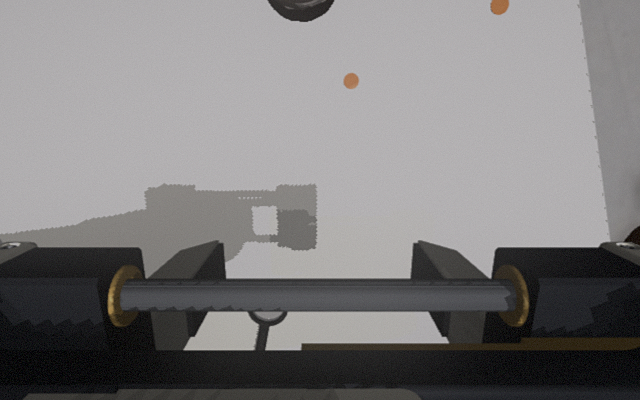

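The top view shows the collar (dark ring) at about (412,222), the stand tube at about (261,221) and the dropper at (350,237). The side view shows the collar at (308,276) and the stand at (311,200). I'll zoom in for detail.

```bash
cat > h.py <<'E'
import numpy as np, cv2
from scipy.spatial.transform import Rotation as R
from cell import arm, eyes
def cam(n,st=None):
    p=eyes.camera_params(n); K=p["camera_matrix"]
    if n!="wrist": return K,R.from_rotvec(p["attitude"]).as_matrix(),p["xyz"]
    H=p["hand_eye"]; Rt=R.from_rotvec(st["ee_rot"]).as_matrix()
    return K,Rt@H[:3,:3],Rt@H[:3,3]+st["position"]
def plane(n,uv,z,st=None):
    K,Rm,c=cam(n,st); d=Rm@np.linalg.solve(K,[uv[0],uv[1],1.]); return c+d*(z-c[2])/d[2]
def proj(n,X,st=None):
    K,Rm,c=cam(n,st); p=K@(Rm.T@(np.asarray(X)-c)); return p[:2]/p[2]
def zoom(src,dst,x0,y0,w,h,f):
    im=cv2.imread(src)[y0:y0+h,x0:x0+w]; cv2.imwrite(dst,cv2.resize(im,None,fx=f,fy=f,interpolation=cv2.INTER_CUBIC))
E
python3 - <<'E'
from h import *
zoom("pics/top0.png","pics/t_z.png",230,180,210,80,3.8)
zoom("pics/side0.png","pics/s_z.png",240,165,180,140,4)
print(plane("top",(412,222),.04),plane("top",(261,221),.085),plane("top",(350,237),.07))
print(plane("side",(308,267),.04),plane("side",(311,184),.085))
E
```

```text
[ 0.52945269 -0.16132552  0.04      ] [0.52473152 0.19780913 0.085     ] [ 0.4903614  -0.00841469  0.07      ]
[ 0.52969403 -0.16349279  0.04      ] [0.53218504 0.18839529 0.085     ]
```

View pics/t_z.png

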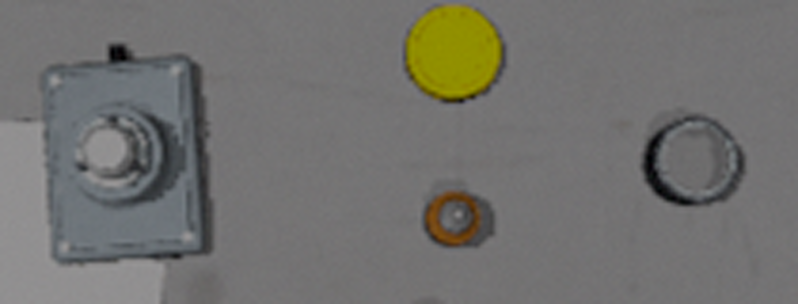

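View pics/s_z.png

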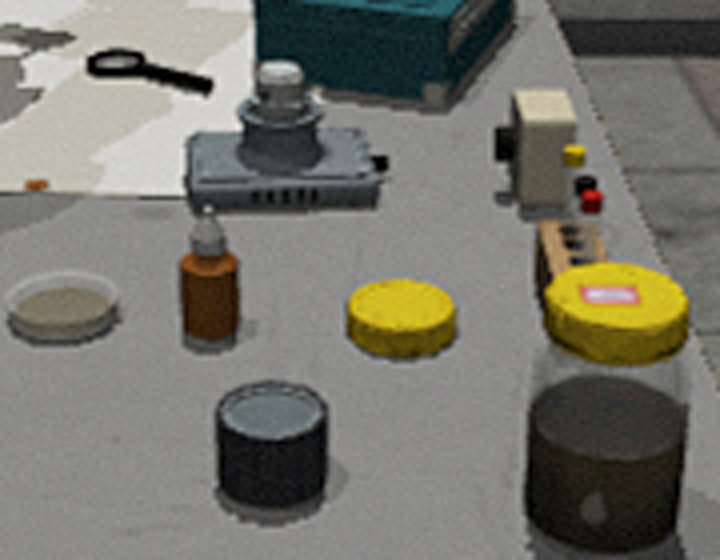

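```bash
cat >> h.py <<'E'
def tomove(target,yaw=None):
    """shares in tool axes to reach target xyz; jaw axis heading (deg) turn"""
    s=arm.observe(); Rt=R.from_rotvec(s["ee_rot"]).as_matrix()
    d=Rt.T@(np.asarray(target)-s["position"]); yj=np.degrees(np.arctan2(Rt[1,1],Rt[0,1]))
    print("tool d mm",np.round(d*1000,1),"share",np.round(d/.4,4),"jaw yaw",round(yj,1),"q",np.round(s["joints"],3))
E
python3 - <<'E'
from h import *
c=plane("top",(413.4,221.8),.04); t=plane("top",(258.4,219.7),.085)
print(c,t,plane("side",(308,264.5),.04),plane("side",(310,182.5),.085))
s=arm.observe();print(R.from_rotvec(s["ee_rot"]).as_matrix().round(3))
for nm,uv,z in [("jar",(435,151),.123),("drop",(350,237),.078),("block",(344,150),.095),("timer",(267,148),.06),("lid",(349,194),.018),("petri",(344,273),.014)]: print(nm,plane("top",uv,z).round(3))
tomove([c[0],c[1],.226])
E
```

```text
[ 0.52996759 -0.16473645  0.04      ] [0.52768793 0.20387634 0.085     ] [ 0.52954029 -0.15403068  0.04      ] [0.52934821 0.20022666 0.085     ]
[[-0.898  0.44  -0.   ]
 [ 0.44   0.898 -0.001]
 [-0.    -0.001 -1.   ]]
jar [ 0.683 -0.197  0.123]
drop [ 0.49  -0.008  0.078]
block [0.692 0.007 0.095]
timer [0.705 0.192 0.06 ]
lid [ 0.601 -0.01   0.018]
petri [0.405 0.002 0.014]
tool d mm [-548.4 -539.2    0.8] share [-1.3709 -1.3481  0.0021] jaw yaw 63.9 q [-1.218  0.435  0.025  1.574 -0.012  1.134 -0.075]
```

Request:
apply_moves(
  targets=[0, -0.098, -0.0963, 0, 0, 0, -0.098, -0.0963, 0, 0, 0, -0.098, -0.0963, 0, 0, 0, -0.098, -0.0963, 0, 0, 0, -0.098, -0.0963, 0, 0, 0, -0.098, -0.0963, 0, 0, 0, -0.098, -0.0963, 0, 0, 0, -0.098, -0.0963, 0, 0, 0, -0.098, -0.0963, 0, 0, 0, -0.098, -0.0963, 0, 0, 0, -0.098, -0.0963, 0, 0, 0, -0.098, -0.0963, 0, 0, 0, -0.098, -0.0963, 0, 0, 0, -0.098, -0.0963, 0, 0, 0, 0, 0, 0, 0, 0, 0, 0, 0, 0],
)

```text
clock: 2.15
position: [0.5301, -0.1643, 0.2263]
ee_rot: [-0.71, -3.059, -0.001]
force: [0.1, 0.7, 0.8]
width: 1.0
```

Run:
```python
from h import *
s=arm.observe(); print(s); im=eyes.get_image("wrist"); cv2.imwrite("pics/w1.png",im[:,:,::-1])
tomove([.53,-.165,.226]); print(proj("wrist",[.53,-.165,.04],s))
```

```text
{'clock': 2.15, 'joints': array([-0.12453074,  0.33228543,  0.43712556,  1.77248654, -0.15816447,
        1.07250651,  1.48214122]), 'dq': array([-2.42191251e-02, -1.26007703e-02, -1.51645685e-02,  1.04981193e-02,
        8.65600969e-05, -7.77584970e-04, -1.45282387e-03]), 'joint_efforts': array([ 1.79157425e+00, -5.32852757e+01,  6.24069169e+00, -3.04490697e+01,
        1.96989686e-01,  1.69721839e-02,  7.03454856e-02]), 'position': array([ 0.53014898, -0.16430066,  0.2262594 ]), 'ee_rot': array([-7.10307205e-01, -3.05912466e+00, -5.19585955e-04]), 'force': array([0.0525086 , 0.69107766, 0.82733414]), 'ft_torque': array([-0.01985064, -0.00835684, -0.00965674]), 'width': 0.9995122971283886}
tool d mm [-0.4 -1.5  0.4] share [-0.0011 -0.0037  0.001 ] jaw yaw 63.9 q [-0.126  0.332  0.437  1.773 -0.158  1.072  1.482]
[316.52947281 183.69743719]
```

View pics/w1.png

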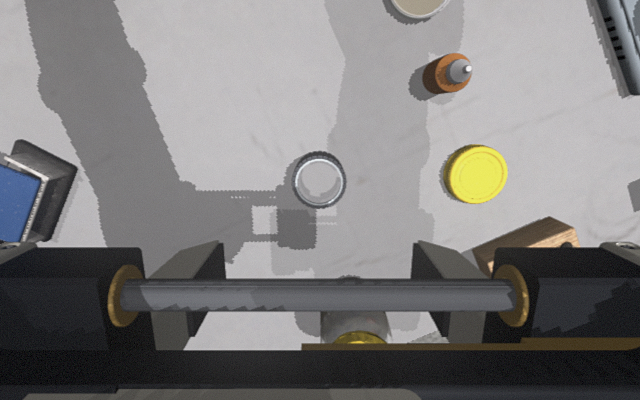

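The wrist view shows the collar upright at about (320,180), nothing else between the fingers. I'll fit an ellipse to its top rim.

Run:
```python
from h import *
zoom("pics/w1.png","pics/w1z.png",270,135,100,85,7)
im=cv2.imread("pics/w1.png"); g=cv2.cvtColor(im,cv2.COLOR_BGR2GRAY)
m=((g<95)*255).astype(np.uint8); sub=np.zeros_like(m); sub[145:212,288:352]=m[145:212,288:352]
sub=cv2.morphologyEx(sub,cv2.MORPH_CLOSE,np.ones((3,3)))
cs,_=cv2.findContours(sub,cv2.RETR_EXTERNAL,cv2.CHAIN_APPROX_NONE)
s=arm.observe()
for c in cs:
    if len(c)>60:
        e=cv2.fitEllipse(c); print(e,cv2.boundingRect(c),plane("wrist",e[0],.04,s),plane("wrist",e[0],.02,s))
```

```text
((321.1620788574219, 177.13670349121094), (54.602291107177734, 61.247684478759766), 34.25524139404297) (293, 187, 35, 22) [ 0.52617884 -0.15700254  0.04      ] [ 0.52969195 -0.15847192  0.02      ]
((317.7543029785156, 187.0801239013672), (54.615962982177734, 68.24987030029297), 2.265214681625366) (294, 151, 50, 24) [ 0.53384993 -0.16457354  0.04      ] [ 0.53780667 -0.16648078  0.02      ]
```

View pics/w1z.png

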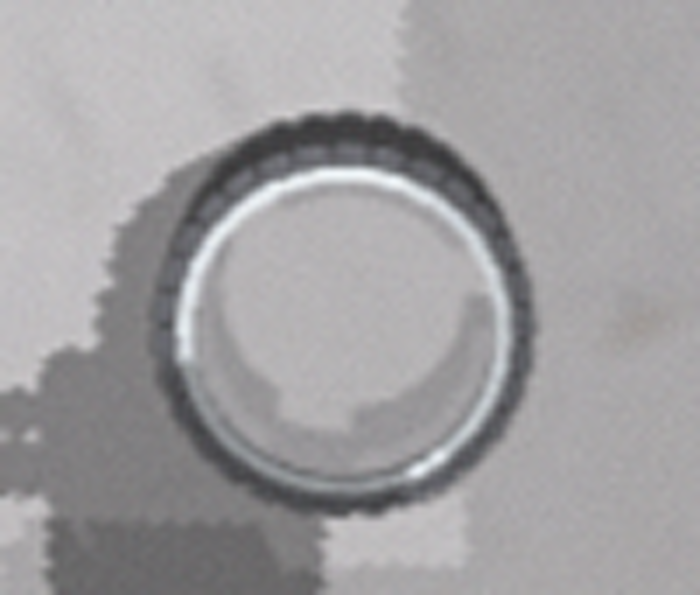

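Run:
```python
from h import *
s=arm.observe()
c=plane("wrist",(319.2,181.9),.04,s);print(c, plane("top",(413.4,221.8),.04))
tomove([c[0],c[1],.012])
```

```text
[ 0.5296925  -0.16091346  0.04      ] [ 0.52996759 -0.16473645  0.04      ]
tool d mm [  1.4   2.  214.4] share [0.0035 0.0049 0.536 ] jaw yaw 63.9 q [-0.126  0.332  0.437  1.773 -0.158  1.072  1.482]
```

Request:
apply_moves(
  targets=[0, 0.002, 0.004, 0.1, 0, 0, 0, 0, 0.12, 0, 0, 0, 0, 0.12, 0, 0, 0, 0, 0.1, 0, 0, 0, 0, 0.06, 0, 0, 0, 0, 0.04, 0, 0, 0, 0, 0, 0],
  grip_force=25,
)

```text
clock: 3.08
position: [0.53, -0.1618, 0.0102]
ee_rot: [-0.708, -3.059, -0.001]
force: [-0.4, 0.3, -0.4]
width: 0.997
```

Run:
```python
from h import *
s=arm.observe(); im=eyes.get_image("wrist"); cv2.imwrite("pics/w2.png",im[:,:,::-1])
tomove([.5297,-.162,.010]); print(s["force"])
im=eyes.get_image("side"); cv2.imwrite("pics/s2.png",im[:,:,::-1]);zoom("pics/s2.png","pics/s2z.png",240,200,160,120,4)
```

```text
tool d mm [ 1.  -0.2  1. ] share [ 0.0024 -0.0004  0.0026] jaw yaw 63.9 q [-0.024  0.61   0.317  1.97  -0.318  0.609  1.617]
[-0.36397418  0.32893771 -0.41385025]
```

View pics/w2.png

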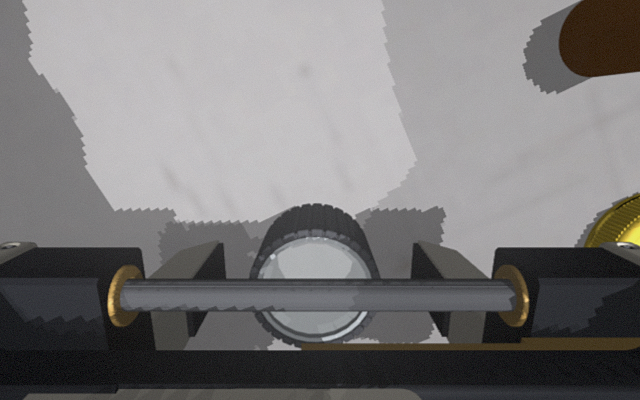

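View pics/s2z.png

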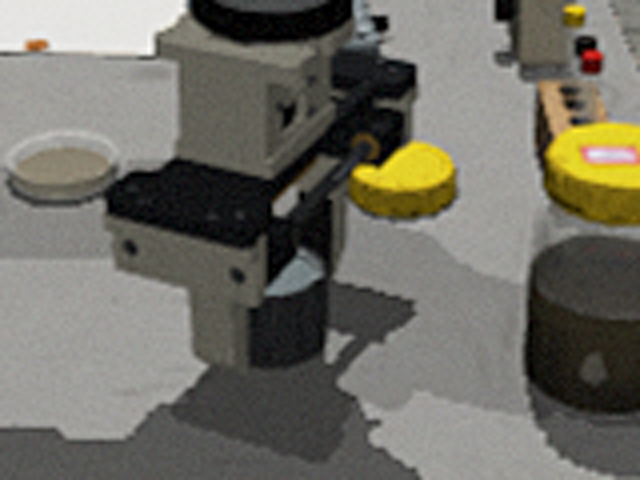

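The collar sits between the open fingers, with its rim centred near (315,289) in the wrist view. I'll check the centring.

Run:
```python
from h import *
s=arm.observe(); zoom("pics/w2.png","pics/w2z.png",230,190,170,170,3.5)
print(plane("wrist",(315,288.5),.04,s), proj("wrist",[.53,-.162,.04],s), s["position"])
```

```text
[ 0.53043254 -0.16317395  0.04      ] [317.07187042 286.54057402] [ 0.53108229 -0.16257431  0.01155236]
```

View pics/w2z.png

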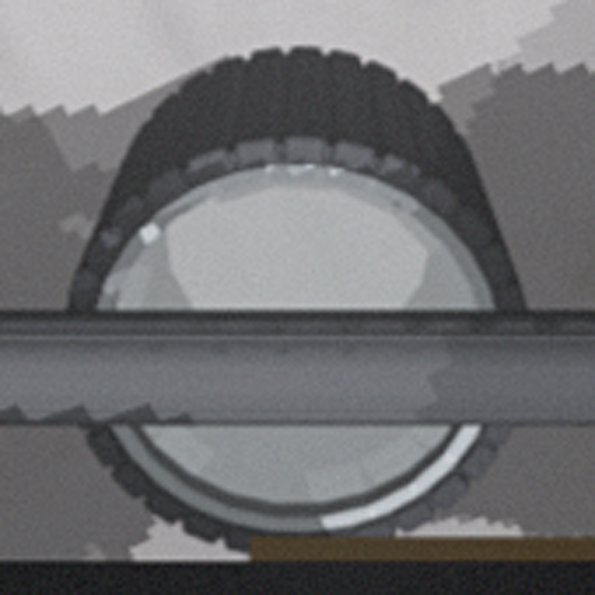

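Centred within about 1 mm, so I'm closing.

Request:
apply_moves(
  targets=[0.6, 0, 0, 0, 0, 0.7, 0, 0, 0, 0, 0.7, 0, 0, 0, 0, 0.7, 0, 0, 0, 0, 0.7, 0, 0, 0, 0, 0.7, 0, 0, 0, 0, 0.7, 0, 0, 0, 0],
  grip_force=40,
)

```text
clock: 4.05
position: [0.5305, -0.1629, 0.0108]
ee_rot: [0.71, 3.06, 0.0]
force: [-0.7, 0.6, 2.4]
width: 0.593
```

Request:
apply_moves(
  targets=[0.7, 0, 0, -0.03, 0, 0.7, 0, 0, -0.1, 0, 0.7, 0, 0, -0.12, 0, 0.7, 0, 0, -0.12, 0, 0.7, 0, 0, -0.1, 0, 0.7, 0.013, 0.1, 0, 0, 0.7, 0.013, 0.1, 0, 0, 0.7, 0.013, 0.1, 0, 0, 0.7, 0.013, 0.1, 0, 0, 0.7, 0.013, 0.1, 0, 0, 0.7, 0.013, 0.1, 0, 0, 0.7, 0.013, 0.1, 0, 0, 0.7, 0.012, 0.1, 0, 0, 0.7, 0, 0, 0, 0, 0.7, 0, 0, 0, 0],
)

```text
clock: 5.92
position: [0.634, 0.1419, 0.1989]
ee_rot: [-0.71, -3.06, 0.001]
force: [0.6, -0.4, -0.3]
width: 0.593
```

Run:
```python
from h import *
s=arm.observe(); im=eyes.get_image("wrist"); cv2.imwrite("pics/w3.png",im[:,:,::-1])
print(s["position"],s["ee_rot"],s["joints"].round(3),s["width"],s["force"])
for p in ([.528,.202,.085],[.528,.202,.055]): print(proj("wrist",p,s))
im=eyes.get_image("side"); cv2.imwrite("pics/s3.png",im[:,:,::-1]);zoom("pics/s3.png","pics/s3z.png",240,120,180,120,4)
```

```text
[0.63401909 0.14194635 0.19889259] [-7.10152193e-01 -3.06013581e+00  1.44301523e-03] [-0.545  0.51   0.37   1.565 -0.198  1.105  0.987] 0.592899840196128 [ 0.55180754 -0.39866769 -0.31203515]
[327.25325574  37.61629134]
[326.27036613  45.00037034]
```

View pics/w3.png

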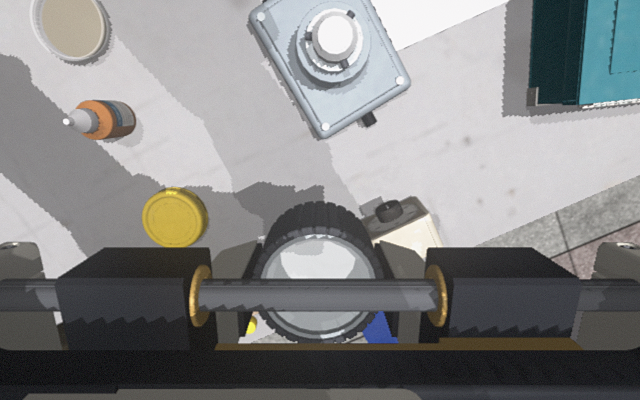

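View pics/s3z.png

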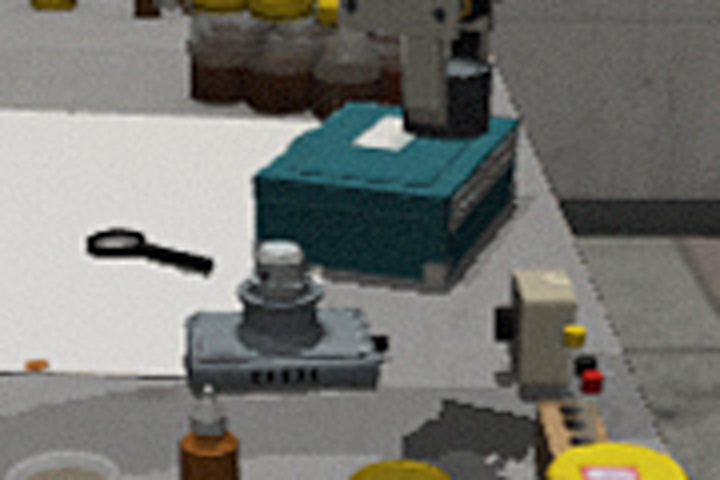

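The collar hangs level in the grip. The wrist view shows the stand's tube top at about (336,35) with dark pins around it. I'll zoom in.

Run:
```python
from h import *
zoom("pics/w3.png","pics/w3z.png",285,0,100,95,6)
zoom("pics/w3.png","pics/w3c.png",240,190,160,160,3.5)
```

```text
(no output)
```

View pics/w3z.png

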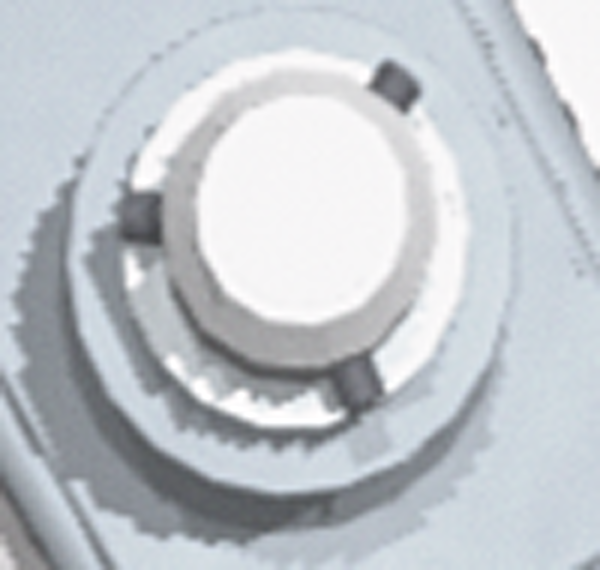

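View pics/w3c.png

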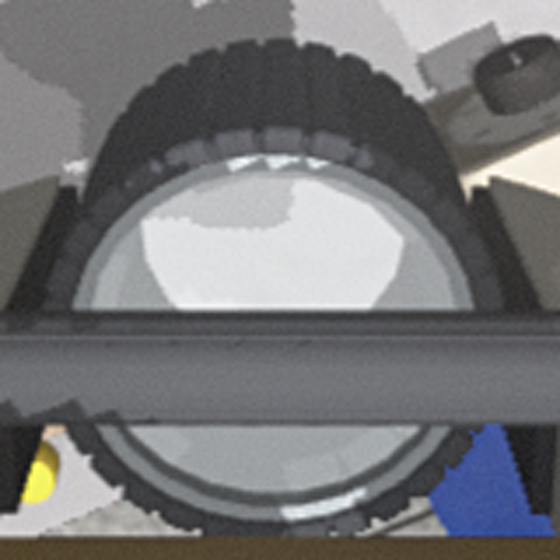

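Run:
```python
from h import *
s=arm.observe()
a=plane("wrist",(335.3,34.7),.085,s);b=plane("wrist",(333.7,41.7),.055,s);print(a,b)
# pins at z ~ .071 (mid-height): 
for uv in [(395,85),(140,217),(357,383)]:
    p=plane("wrist",(285+uv[0]/6,uv[1]/6),.0725,s); d=p[:2]-(a+b)[:2]/2; print("pin",np.degrees(np.arctan2(d[1],d[0])).round(1),np.hypot(*d).round(4))
z=s["position"][2]+.0295
c=plane("wrist",(318.6,285.5),z,s);Rt=R.from_rotvec(s["ee_rot"]).as_matrix();print("collar in tool",Rt.T@(c-s["position"]))
tomove([*((a+b)[:2]/2),.13])
```

```text
[0.52909157 0.20728632 0.085     ] [0.52871891 0.20766898 0.055     ]
pin 117.3 0.0198
pin -119.4 0.0197
pin -3.1 0.0198
collar in tool [ 0.00224432  0.00068252 -0.02950114]
tool d mm [123.8  13.1  69. ] share [0.3095 0.0329 0.1725] jaw yaw 63.8 q [-0.544  0.51   0.371  1.565 -0.198  1.104  0.987]
```

Run:
```python
from h import *
s=arm.observe();Rt=R.from_rotvec(s["ee_rot"]).as_matrix()
z=s["position"][2]+.0295
f=lambda u,v:(Rt.T@(plane("wrist",(240+u/3.5,190+v/3.5),z,s)-s["position"])*1000).round(1)
print("outer",f(275,125),f(275,537),"inner",f(275,155),f(275,520),"LR",f(48,330),f(503,330))
z=.085; g=lambda u,v,z:(plane("wrist",(285+u/6,v/6),z,s)*1000).round(1)
print("tube",g(302,95,.085),g(302,322,.085),g(195,208,.085),g(410,208,.085))
print("shoulder",g(292,8,.055),g(292,493,.055),g(67,250,.055),g(517,250,.055))
```

```text
outer [ 28.2   0.7 -29.5] [-25.6   0.7 -29.5] inner [ 24.7   0.7 -29.5] [-23.1   0.7 -29.5] LR [  2.8 -26.  -29.5] [  2.8  27.5 -29.5]
tube [518.1 212.5  85. ] [540.4 201.9  85. ] [523.4 195.9  85. ] [534.8 218.9  85. ]
shoulder [502.8 220.1  55. ] [556.2 194.5  55. ] [515.5 180.8  55. ] [541.9 234.5  55. ]
```

Request:
apply_moves(
  targets=[0.7, 0.1023, 0.0101, 0, 0, 0.7, 0.1023, 0.0101, 0, 0, 0.7, 0.1023, 0.0101, 0, 0, 0.7, 0, 0, 0.1, 0, 0.7, 0, 0, 0.1, 0, 0.7, 0, 0, 0.035, 0, 0.7, 0, 0, 0, 0, 0.7, 0, 0, 0, 0],
)

```text
clock: 7.02
position: [0.5306, 0.2075, 0.1062]
ee_rot: [0.711, 3.058, 0.002]
force: [0.1, 0.1, -1.7]
width: 0.593
```

Run:
```python
from h import *
s=arm.observe()
for n in ["side","top"]: cv2.imwrite(f"pics/{n}4.png",eyes.get_image(n)[:,:,::-1])
zoom("pics/side4.png","pics/s4z.png",260,130,100,100,6)
print(s["force"],s["width"]);tomove([.5296,.2062,.105])
# axis check in side view
print(proj("side",[.529,.2073,.055]),proj("side",[.529,.2073,.085]),proj("side",[.529,.2073,.095]),proj("side",[.529,.2073,.135]))
```

```text
[ 0.05661864  0.09062569 -1.67236818] 0.59287591302008
tool d mm [ 0.1 -1.8  1.1] share [ 0.0002 -0.0044  0.0028] jaw yaw 63.9 q [-0.701  0.484  0.326  1.87  -0.206  0.818  0.845]
[309.9136766  191.83927973] [309.90349472 181.61882138] [309.90005557 178.16663872] [309.88606691 164.12497027]
```

View pics/s4z.png

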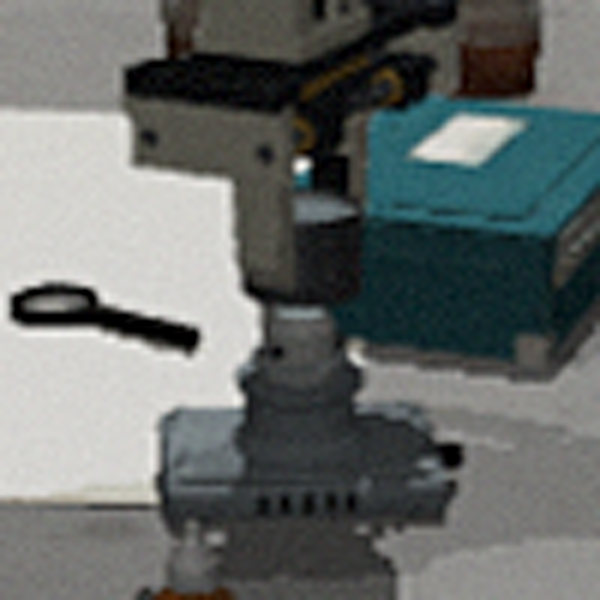

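The side view shows the collar just above the tube, with collar axis about zoomed x=303 and shoulder centre about 301. I'll nudge 1.5 mm along −y of the tool, then lower gently.

Request:
apply_moves(
  targets=[0.7, 0, -0.004, 0.01, 0, 0.7, 0, 0, 0.012, 0, 0.7, 0, 0, 0.012, 0, 0.7, 0, 0, 0.012, 0, 0.7, 0, 0, 0, 0, 0.7, 0, 0, 0, 0],
)

```text
clock: 7.88
position: [0.5288, 0.2061, 0.0863]
ee_rot: [0.71, 3.06, 0.0]
force: [-0.7, 0.4, -0.8]
width: 0.589
```

Run:
```python
from h import *
s=arm.observe();print(s["force"],s["ft_torque"]);tomove([.5296,.2062,.0805])
```

```text
[-0.6936397   0.36776588 -0.75347225] [ 0.04672426  0.0570694  -0.01120526]
tool d mm [-0.7  0.4  5.8] share [-0.0017  0.001   0.0146] jaw yaw 63.9 q [-0.692  0.508  0.316  1.89  -0.217  0.777  0.857]
```

Request:
apply_moves(
  targets=[0.7, 0, 0, 0.008, 0, 0.7, 0, 0, 0.005, 0, 0.7, 0, 0, 0.005, 0, 0.7, 0, 0, 0, 0],
)

```text
clock: 8.38
position: [0.5289, 0.2062, 0.0802]
ee_rot: [0.71, 3.06, 0.001]
force: [-4.5, -1.8, 13.9]
width: 0.592
```

Contact at TCP z 0.080, as predicted for sitting on the pins. Now I'll turn in small chunks under light push, watching for the drop.

Request:
apply_moves(
  targets=[0.7, 0.001, -0.001, -0.001, 0.045, 0.7, 0, 0, 0, 0.045, 0.7, 0, 0, 0, 0.045, 0.7, 0, 0, 0, 0],
)

```text
clock: 8.88
position: [0.5293, 0.2063, 0.0805]
ee_rot: [1.031, 2.966, 0.003]
force: [-0.6, -0.1, 6.2]
width: 0.593
```

Run:
```python
from h import *
s=arm.observe();print(s["position"],s["force"],s["ft_torque"],s["width"]);tomove([.5296,.2062,.0805])
```

```text
[0.52930358 0.20630609 0.08048238] [-0.61183704 -0.12281701  6.199326  ] [-0.05253857  0.0177913  -0.12227104] 0.5932814792911073
tool d mm [-0.3  0.1 -0. ] share [-0.0007  0.0003 -0.    ] jaw yaw 51.7 q [-0.73   0.522  0.372  1.898 -0.264  0.766  0.689]
```

Request:
apply_moves(
  targets=[0.7, 0, 0, 0.002, 0.045, 0.7, 0, 0, 0, 0.045, 0.7, 0, 0, 0, 0.045, 0.7, 0, 0, 0, 0],
)

```text
clock: 9.38
position: [0.5299, 0.2063, 0.0803]
ee_rot: [1.339, 2.839, 0.004]
force: [-0.1, -0.2, 13.9]
width: 0.591
```

Request:
apply_moves(
  targets=[0.7, 0, 0, 0, 0.045, 0.7, 0, 0, 0, 0.045, 0.7, 0, 0, 0, 0.045, 0.7, 0, 0, 0, 0],
)

```text
clock: 9.88
position: [0.53, 0.2061, 0.0803]
ee_rot: [1.633, 2.681, 0.005]
force: [-0.9, -0.9, 13.1]
width: 0.589
```

Request:
apply_moves(
  targets=[0.7, 0, 0, 0, 0.045, 0.7, 0, 0, 0, 0.045, 0.7, 0, 0, 0, 0.045, 0.7, 0, 0, 0, 0],
)

```text
clock: 10.38
position: [0.5299, 0.206, 0.0803]
ee_rot: [1.907, 2.494, 0.005]
force: [-0.7, -0.7, 13.8]
width: 0.592
```

Request:
apply_moves(
  targets=[0.7, 0, 0, 0, 0.045, 0.7, 0, 0, 0, 0.045, 0.7, 0, 0, 0, 0.045, 0.7, 0, 0, 0, 0],
)

```text
clock: 10.88
position: [0.53, 0.2059, 0.0802]
ee_rot: [2.161, 2.278, 0.005]
force: [-0.3, -1.2, 13.5]
width: 0.591
```

Request:
apply_moves(
  targets=[0.7, 0, 0, 0, 0.045, 0.7, 0, 0, 0, 0.045, 0.7, 0, 0, 0, 0.045, 0.7, 0, 0, 0, 0],
)

```text
clock: 11.38
position: [0.5285, 0.2061, 0.0787]
ee_rot: [2.388, 2.04, 0.001]
force: [0.9, 0.7, -1.2]
width: 0.588
```

Run:
```python
from h import *
s=arm.observe();print(s["position"],s["force"],s["ft_torque"],s["width"]);tomove([.5296,.2062,.0805])
cv2.imwrite("pics/w5.png",eyes.get_image("wrist")[:,:,::-1])
```

```text
[0.52845437 0.20614723 0.07874406] [ 0.88567713  0.66786956 -1.18437181] [-0.00081574 -0.1168297  -0.01164058] 0.5881287358914518
tool d mm [ 0.2  1.1 -1.8] share [ 0.0006  0.0028 -0.0044] jaw yaw -9.0 q [-0.927  0.582  0.668  1.916 -0.489  0.811 -0.15 ]
```

View pics/w5.png

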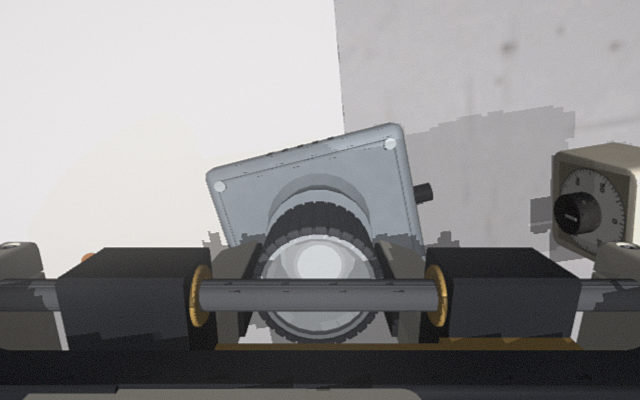

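The force fell to zero and z dropped to 0.0787, so the keyways are over the pins. The wrist view shows the cell on the tube and the stand unmoved. I'll add 2° toward the middle of the play and go down.

Request:
apply_moves(
  targets=[0.7, 0, 0, 0.006, 0.022, 0.7, 0, 0, 0.006, 0, 0.7, 0, 0, 0, 0],
)

```text
clock: 11.8
position: [0.5282, 0.206, 0.0736]
ee_rot: [2.424, 1.999, -0.0]
force: [0.8, 0.5, -1.9]
width: 0.592
```

Run:
```python
from h import *
s=arm.observe();print(s["position"],s["force"],s["ft_torque"],s["width"]);tomove([.5296,.2062,.0655])
```

```text
[0.52822053 0.20596286 0.07363972] [ 0.84196553  0.52410324 -1.87369677] [ 0.1094931  -0.21320241  0.01713004] 0.591515392458229
tool d mm [0.5 1.3 8.1] share [0.0012 0.0033 0.0203] jaw yaw -11.0 q [-0.929  0.591  0.672  1.92  -0.502  0.804 -0.172]
```

Request:
apply_moves(
  targets=[0.7, 0, 0, 0.006, 0, 0.7, 0, 0, 0.006, 0, 0.7, 0, 0, 0.005, 0, 0.7, 0, 0, 0, 0, 0.7, 0, 0, 0, 0],
)

```text
clock: 12.42
position: [0.5284, 0.206, 0.0673]
ee_rot: [2.424, 1.998, 0.001]
force: [0.1, 1.1, 4.2]
width: 0.593
```

Run:
```python
from h import *
s=arm.observe();print(s["position"],s["force"],s["ft_torque"],s["width"]);tomove([.5296,.2062,.0655])
```

```text
[0.52836083 0.20597498 0.06728848] [0.10688613 1.08801383 4.23865667] [-0.06051427  0.04193326 -0.04249237] 0.5931860303316757
tool d mm [0.5 1.2 1.8] share [0.0011 0.0029 0.0045] jaw yaw -11.0 q [-0.923  0.599  0.664  1.925 -0.511  0.791 -0.166]
```

Spring is engaging as expected. Pressing the rest of the way.

Request:
apply_moves(
  targets=[0.7, 0, 0, 0.003, 0, 0.7, 0, 0, 0.002, 0, 0.7, 0, 0, 0.002, 0, 0.7, 0, 0, 0, 0, 0.7, 0, 0, 0, 0],
)

```text
clock: 13.05
position: [0.5284, 0.206, 0.0657]
ee_rot: [-2.424, -1.997, -0.002]
force: [-6.0, -0.4, 21.6]
width: 0.591
```

Request:
apply_moves(
  targets=[0.7, 0, -0.0015, 0.001, 0, 0.7, 0, 0, 0, 0, 0.7, 0, 0, 0, 0],
  grip_force=50,
)

```text
clock: 13.42
position: [0.5284, 0.206, 0.0657]
ee_rot: [-2.424, -1.998, -0.003]
force: [-4.7, -1.6, 26.1]
width: 0.592
```

Run:
```python
from h import *
s=arm.observe();print(s["position"],s["force"],s["ft_torque"],s["width"])
cv2.imwrite("pics/s6.png",eyes.get_image("side")[:,:,::-1]);zoom("pics/s6.png","pics/s6z.png",260,130,100,100,6)
s=arm.observe();print(s["position"],s["force"])
cv2.imwrite("pics/w6.png",eyes.get_image("wrist")[:,:,::-1]);zoom("pics/w6.png","pics/w6z.png",220,120,200,230,2.6)
cv2.imwrite("pics/t6.png",eyes.get_image("top")[:,:,::-1])
s=arm.observe();print(s["position"],s["force"])
```

```text
[0.52837766 0.20603808 0.06572825] [-4.66546368 -1.64857534 26.14849504] [-0.38211804  1.3815623   0.11989188] 0.5919016864466751
[0.52840314 0.20601062 0.06571958] [-5.40106842 -0.98659181 25.62828717]
[0.52842044 0.20601531 0.06574659] [-4.26901246 -0.39914535 24.64081651]
```

View pics/s6z.png

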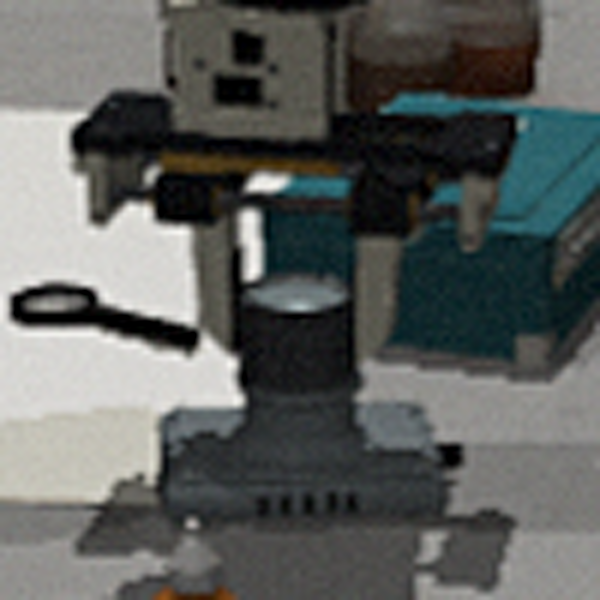

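View pics/w6z.png

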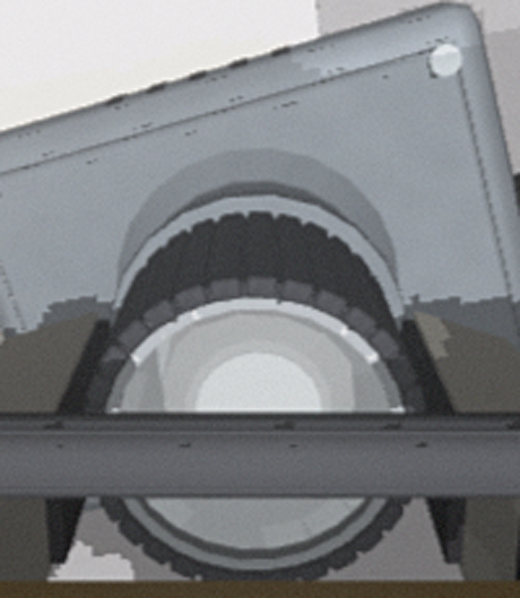

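View pics/t6.png

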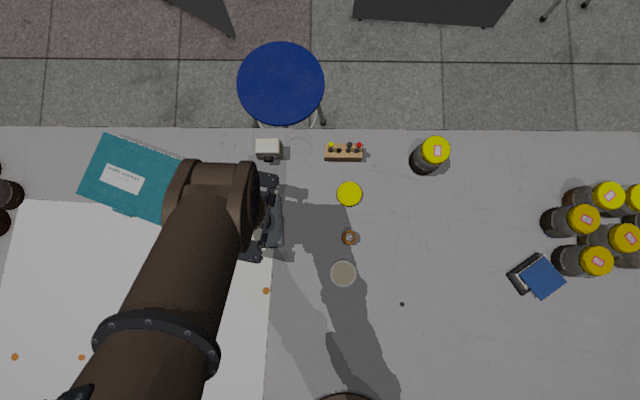

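Spring compressed and force rising stiffly, with the cell seeming to sit on the shoulder in the side view. But the total drop is 14.55 mm against the expected 15, with some moment, so it may be touching on one edge. I'll check the tool tilt and estimate the centre of pressure.

Run:
```python
from h import *
s=arm.observe();Rt=R.from_rotvec(s["ee_rot"]).as_matrix();print("tool z",Rt[:,2].round(4),"deg tilt",np.degrees(np.arccos(-Rt[2,2])))
print(s["position"],s["force"],s["ft_torque"],s["joints"].round(4))
g=cv2.imread("pics/s6z.png",0).astype(float)
# bottom edge/top edge of collar by columns: print dark->bright transitions
for x in (262,280,300,320,338):
    col=cv2.GaussianBlur(g,(9,3),0)[:,x]; print(x,[int(v) for v in col[365:412:4]])
```

```text
tool z [ 0.0014  0.0016 -1.    ] deg tilt 0.1207346429241868
[0.52842044 0.20601531 0.06574659] [-4.26901246 -0.39914535 24.64081651] [-0.38346054  1.34352944  0.04966023] [-0.9211  0.6006  0.662   1.927  -0.5146  0.7863 -0.1628]
262 [21, 20, 22, 23, 24, 26, 35, 45, 45, 40, 38, 45]
280 [27, 28, 23, 23, 27, 24, 27, 38, 53, 57, 51, 45]
300 [21, 19, 24, 25, 24, 24, 26, 34, 52, 55, 45, 38]
320 [25, 28, 27, 27, 26, 22, 30, 44, 53, 50, 41, 40]
338 [17, 17, 17, 20, 24, 27, 36, 44, 43, 39, 38, 43]
```

Request:
apply_moves(
  targets=[0.7, 0, -0.001, 0, 0, 0.7, 0, 0, 0, 0, 0.7, 0, 0, 0, 0],
  grip_force=20,
)

```text
clock: 13.95
position: [0.5284, 0.206, 0.0656]
ee_rot: [2.424, 1.998, 0.004]
force: [-3.1, -1.3, 22.3]
width: 0.593
```

Run:
```python
from h import *
s=arm.observe();print(s["position"],s["force"],s["ft_torque"],s["width"])
```

```text
[0.52836792 0.20602453 0.06563998] [-3.0872603  -1.32857582 22.29765916] [-0.34084776  0.86079914  0.03884239] 0.5932001937065612
```

Request:
apply_moves(
  targets=[0.7, 0, -0.001, 0.002, 0, 0.7, 0, 0, 0, 0, 0.7, 0, 0, 0, 0],
  grip_force=20,
)

```text
clock: 14.32
position: [0.5284, 0.2061, 0.0654]
ee_rot: [2.424, 1.997, 0.005]
force: [-4.2, -2.1, 27.7]
width: 0.594
```

Run:
```python
from h import *
s=arm.observe();print(s["position"],s["force"],s["ft_torque"],s["width"])
```

```text
[0.52842076 0.20607101 0.0654164 ] [-4.21514065 -2.1064261  27.67312223] [-0.51340569  1.12055271  0.04769842] 0.594022081893149
```

Request:
apply_moves(
  targets=[0.7, 0, 0, 0, 0, 0.7, 0, 0, 0, 0, 0.7, 0, 0, 0, 0, 0.7, 0, 0, 0, 0],
  grip_force=45,
)

```text
clock: 14.82
position: [0.5284, 0.2061, 0.0654]
ee_rot: [2.424, 1.997, 0.005]
force: [-3.9, -2.0, 28.3]
width: 0.59
```

Run:
```python
from h import *
s=arm.observe();print(s["position"],s["force"],s["ft_torque"],s["width"])
cv2.imwrite("pics/s7.png",eyes.get_image("side")[:,:,::-1]);zoom("pics/s7.png","pics/s7z.png",285,165,50,45,12)
for z in (.095,.055,.061): print(z,(np.array(proj("side",[.529,.2073-.0275,z]))-[285,165])*12)
print("shoulder front",(proj("side",[.529,.2073-.03,.055])-[285,165])*12)
```

```text
[0.52842915 0.20611579 0.065437  ] [-3.91700406 -2.02986168 28.28032239] [-0.47710655  1.18041394  0.0339545 ] 0.5901754760098782
0.095 [297.30457913 198.97912476]
0.055 [297.49175869 366.14536417]
0.061 [297.46400298 341.35729967]
shoulder front [297.35465723 370.24939375]
```

View pics/s7z.png

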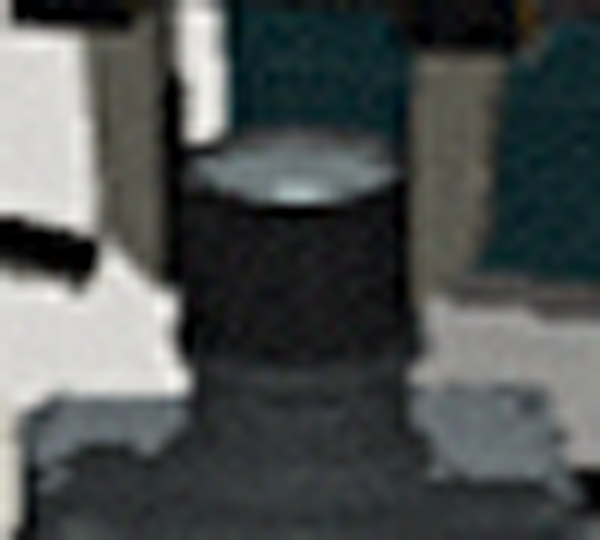

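The side view shows the cell's front lower edge at zoomed row 365 (366 predicted for home, 341 if raised 6 mm) and its rim at about 200 (199 predicted). No gap shows at the shoulder, so I'm handing in.

Run:
```python
from h import *
s=arm.observe();print(s["position"],s["force"],s["width"]); print(arm.sign_off())
```

```text
[0.52844805 0.20608061 0.06543268] [-4.05002768 -2.2744175  28.47363105] 0.5898256327083511
the job is handed in; nothing more can be done
None
```

I fitted the filter cell onto the light stand and handed the job in, still gripped at 45 N and pushed down with about 28 N. It took about 15 s of the 45 s allowed.

I picked the cell up, lowered it over the tube until it stood on the pins (TCP z 0.0803 m), and turned it about 73° until the push force fell to zero and it dropped. I turned it 2° more toward the middle of the play, then pushed it through the spring onto the shoulder.

**Last checks:**
- **Depth:** the drop from the pins was 14.9 mm, against 15 mm expected. At first it read 14.55 mm with a sideways moment, which suggested the cell was touching on one edge. I eased the grip to 20 N, pressed again and re-gripped, and the drop came to 14.9 mm.
- **Side view:** the cell's lower edge and rim are where they should be for home, with no visible gap at the shoulder.
- **Sideways load:** about 4 N of sideways force and 1.2 N m of moment remained, so the push is not perfectly central.
- **Other items:** the last top view, taken just before that final re-press, showed the items not hidden by the arm in place. I did not compare their positions numerically; the arm hid the loupe there, but a side view at that stage showed it in place.
- **Camera disagreement:** the top camera put the stand and cell 3 to 4 mm off in y compared with the wrist camera. I used the wrist camera, and the cell went over the tube with less than 1 N of sideways force.

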